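# Slide the clipboard out over the riser's edge

## Task

Someone needs to be able to take hold of the small clipboard from below: with the fingertips, first push the low wooden stamp block in front of it sideways along the desk riser, out of the clipboard's way and left standing on the riser, then slide the clipboard towards the robot until about 4 cm of it sticks out over the riser's front edge, square to that edge. Only push: do not pick up, tip or drop the clipboard or the block, and do not let the clipboard run into the block. Leave everything else where it is.

Things in the scene. Friction and masses are not known exactly. Their poses are not given: they have to be found in the camera images.
- riser: low fixed wooden desk riser (a small bench), 280 mm deep (own x) x 280 mm wide (own y) x 60 mm high; it does not move when pushed. Origin: centre of its underside, on the desk. Own -x points to its front edge, towards the robot; own z up. Its flat top is 60 mm above the origin. Its position and yaw vary
- riser_front (a point): middle of the riser's front edge, at top height: 140 mm along the riser's own -x from its origin, 60 mm up; same axes as the riser
- clipboard: small clipboard lying flat on the riser: dark board 120 mm long (own x) x 90 mm wide (own y) x 5 mm thick, white sheet, about 130 g. At its far (+x) end a steel clip 60 mm wide, centred in y, flush with the rear end and 15 mm tall: push there 3 to 12 mm above the riser. Origin: centre of its underside. Starts wholly on the riser, turned up to 0.15 rad from the riser's axes
- clipboard_front (a point): middle of the clipboard's front end (60 mm along own -x from the origin), at its underside; the overhang is how far this point lies beyond riser_front along the riser's own -x
- clipboard_rear (a point): middle of the clipboard's rear (clip) end, 60 mm along own +x from the origin, at its underside
- long_stamp: bystander, leave it alone: low wooden stamp, 24 x 56 (own y) x 32 mm high, standing on the riser beside the clipboard, near a side edge, in the far half. Origin: centre of its underside
- ball_stamp: bystander, leave it alone: clear white stamp with ball handle, 27 x 27 x 66 mm tall, standing on the riser beside the clipboard, near the other side edge, in the far half. Origin: centre of its underside
- ink_pad: bystander, leave it alone: closed flat cream and red tin ink pad, 72 x 101 x 14 mm, lying on the desk left of the riser. Origin: centre of its underside
- glue_stick: bystander, leave it alone: upright glue stick with green cap, 24 mm diameter, 82 mm tall, standing on the desk, left. Origin: centre of its underside
- stamp_block: low wooden stamp block, 47 (own x) x 34 (own y) x 30 mm high, about 50 g, standing loose on the riser between the clipboard's front end and the riser's front edge, about 10 to 25 mm from the clipboard. Origin: centre of its underside; its long side starts roughly across the clipboard's width (own x within about 0.3 rad of the clipboard's y). It slides when pushed low
- stamp_block_center (a point): centre of the stamp block, 15 mm above the riser's top
Mind the look-alikes: they are no part of the job. Leave any yellow look-alike of the stamp_block alone.

How it is judged:
By the outcome, as a careful person would: the job done as asked, in the order asked, and still so for the second after the job is handed in, with the robot touching nothing.
It also fails if it takes over 54 s, if anything falls off the work surface, if the arm or the gripper's body presses on something with over 40 N, if the wrist force passes 120 N, or if a joint passes its speed limit or range.

## Robot

A 6-joint arm with a two-finger parallel gripper is mounted at the origin on a cart in front of the work surface, level with it; the furniture and walls round the work are solid. World frame = base frame: x ahead of the robot, y to its left, z up, the work surface at z = 0. Lengths are in m, angles in rad, forces in N, time in s.
With the tool pointing down it reaches from about 0.25 to 0.775 m from the base axis. Payload 4 kg.
Tool frame: the origin (TCP) lies at the centre of the arm's flange, where the gripper is bolted on; the fingertips stand 199 mm ahead of it and the grasp point (between the pads) lies 180 mm ahead of it (robot.tcp_to_tips is the z of the fingertips in the tool frame, in m); z points along the fingers, y is the line along which they close (so a half turn about z gives the same grasp; the last joint's range is limited). The gripper opens to 94 mm and grips with 3 to 60 N. Pads are 16 mm wide; open, the fingers measure 119 mm over their backs; the gripper's body (75 mm by 177 mm) begins 78 mm behind the grasp point.
Start: joints at [1.207, 0.087, 1.371, -0, 1.684, -0.103], TCP at [0.142, 0.531, 0.405] pointing down, gripper open.
Joint ranges: [-3.1, 3.1], [-0.76, 2.03], [0.27, 2.55], [-1.08, 4.22], [0.17, 2.65], [-2.57, 2.57]. Speed limits (rad/s): [2.79, 2.79, 3.14, 3.14, 3.14, 3.14].

## Interface

Orientations are given as [roll, pitch, yaw] about the fixed x, y, z axes, in that order (R = Rz(yaw) Ry(pitch) Rx(roll)).
In Python, from bench import robot gives the robot as it stands.
- The arm moves only by the tool play_rows, never from a script. Its arguments are lists of equal length, an entry for each row: "translation": the shift along the tool's x, y, z scaled (see below), a list of three; "twist": the turn, a rotation vector about the tool's x, y, z scaled (see below), a list of three; "gripper": the opening, from -1 (shut) to 1 (fully open). A call has 1 to 8 rows; each row shifts and turns the commanded pose from where the row before left it, along the tool's axes as they then stand; what a row does not reach is not made up. The controller multiplies each number of a shift by 0.04 m and each number of a turn by 0.1 rad. A row lasts 1/10 s, in which the tool goes at most 50 mm and 8.59 degrees, less where a joint would pass 70% of its speed; a pose out of reach is approached as far as the arm can. A call with a number of a shift or a turn outside -1 to 1 is refused whole. A call with a gripper value outside its range is refused whole. The fingers move at their own pace and stop on an object; the grip force is fixed at half the most. Time passes only in rows, so rows that do not move let the fingers close. It gives the time, the measured TCP pose, the force, the opening and the grip force at its end, in the units of the state.
- robot.get_obs(): the state, without advancing time (a new reading comes with each control period).
- robot.snapshot(name): name is "scene" or "top"; returns the picture (420x560x3 uint8, red, green, blue); there is no depth.
- robot.camera_model(name): a dict with "camera_matrix" (3x3 intrinsics, pixels), "rvec" (rotation vector, rad) and "tvec" (3), from world to camera coordinates, as OpenCV has them. Camera axes: x right, y down, z forward; pixel columns grow to the right and rows downward; lengths in m; the calibration is good to about 2 mm. A picture is of the moment at which its call begins. camera_model takes no time and is no camera call.
- robot.close_job(): hands the job in; it is judged then, once.
Trained networks look in the newest picture that a camera, given by its name, has taken for a name from the list of things; names that differ only in an ending like _2 or _b are one class to them, and where a whole thing is asked for, a point or a joint stands for the part that bears it (a point fixed in the world has none). Each returns a list of dicts, best first, with "score" (0 to 1); they miss things now and then, are a little off and sometimes report something else, mostly with a low value. They report only what shows in the picture. A call takes as long as a camera call. They do not tell look-alikes from the thing itself.
- robot.recognise(name, camera): "centre" ([x, y, z] in m, in world coordinates, good to about 4 mm: the middle of the surface that is visible of it).
- robot.spot_point(name, camera): "centre" ([x, y, z] in m, in world coordinates, good to about 4 mm: a listed point, or the origin of a listed thing).
The state is a dict: "time": time; "joint_positions": joint angles; "qvel": joint speeds; "joint_torque": joint torques, N m; "tool_pos": TCP position; "ee_rot": TCP orientation; "wrist_force": force on the tool from outside, world axes, zero at the start; "wrist_torque": the same for the moment, N m; "width": finger opening in m; "finger_force": force on a finger pad.
Only numpy, scipy, OpenCV 4.12 (cv2) and the standard library are available. Lean on these libraries where they do the work, as an engineer would, in place of code of your own. Each camera call takes 0.05 s, during which the arm holds its last target. There are 200 camera calls.

## Working session

There is one attempt and no reset: what is moved stays moved. The work goes in short steps, Python scripts to look and compute and a tool call to move; the robot and the scene stay as the last step left them, time stands still between calls to the robot, and variables do not carry over. Pictures are saved under pics/ and viewed, at most 10 in all, crops included, and the job is handed in when it is done.

Besides the shell and the picture viewer there is one more tool, called after "Call:" in YAML: its name, and indented under it one key for each argument. play_rows: Moves the arm, as the interface text tells. Its arguments: {"type":"object","properties":{"translation":{"type":"array","items":{"type":"array","items":{"type":"number","minimum":-1,"maximum":1}}},"twist":{"type":"array","items":{"type":"array","items":{"type":"number","minimum":-1,"maximum":1}}},"gripper":{"type":"array","items":{"type":"number"}}},"required":["translation","twist","gripper"]}

```bash
mkdir -p pics; ls; python3 - <<'E'
from bench import robot
import cv2,numpy as np
ims=[]
for c in ("top","scene"):
    im=robot.snapshot(c); cv2.imwrite(f"pics/{c}0.png",im[:,:,::-1])
    for n in ("riser","clipboard","stamp_block","long_stamp","ball_stamp","riser_front","clipboard_front","clipboard_rear","stamp_block_center"):
        f=robot.spot_point
        print(c,n,[(np.round(d["centre"],3).tolist(),round(d["score"],2)) for d in f(n,c)[:3]])
    m=robot.camera_model(c);print(np.array(m["camera_matrix"]).tolist(),m["rvec"],m["tvec"])
o=robot.get_obs();print(o["time"],o["tool_pos"],o["ee_rot"],o["width"])
E
```

```text
pics
top riser [([0.537, -0.215, -0.004], 0.87), ([0.545, -0.237, 0.06], 0.25)]
top clipboard [([0.542, -0.235, 0.064], 0.82)]
top stamp_block [([0.437, -0.251, 0.06], 0.91), ([0.368, 0.153, 0.002], 0.7), ([0.608, -0.109, 0.065], 0.67)]
top long_stamp [([0.61, -0.11, 0.061], 0.59)]
top ball_stamp []
top riser_front [([0.394, -0.191, 0.057], 0.63)]
top clipboard_front [([0.534, -0.214, -0.003], 0.72)]
top clipboard_rear [([0.604, -0.239, 0.059], 0.64)]
top stamp_block_center [([0.776, -0.148, 0.014], 0.84), ([0.37, 0.152, 0.015], 0.8), ([0.433, -0.25, 0.072], 0.63)]
[[424.7083746658634, 0.0, 276.09141517196844], [0.0, 424.7083746658634, 205.1794469403567], [0.0, 0.0, 1.0]] [ 2.15269104 -2.1311229   0.15325778] [-0.05930673  0.5778191   0.96122014]
scene riser [([0.536, -0.216, 0.004], 0.61)]
scene clipboard [([0.545, -0.232, 0.06], 0.59), ([0.613, -0.104, 0.064], 0.16)]
scene stamp_block [([0.435, -0.256, 0.063], 0.94), ([0.37, 0.158, 0.0], 0.87), ([0.779, -0.148, 0.002], 0.78)]
scene long_stamp [([0.612, -0.104, 0.059], 0.68)]
scene ball_stamp [([0.576, -0.344, 0.065], 0.75)]
scene riser_front [([0.4, -0.19, 0.063], 0.84)]
scene clipboard_front [([0.482, -0.227, 0.06], 0.86)]
scene clipboard_rear [([0.6, -0.237, 0.062], 0.92)]
scene stamp_block_center [([0.772, -0.15, 0.019], 0.86), ([0.438, -0.248, 0.079], 0.64), ([0.368, 0.156, 0.015], 0.61)]
[[393.4349497469105, 0.0, 281.01752635355143], [0.0, 393.4349497469105, 214.8191049284769], [0.0, 0.0, 1.0]] [ 2.29297637 -0.48575606  0.23450249] [-0.54325481  0.17846762  0.78713924]
1.0 [0.14182264 0.53139032 0.40473009] [3.14147975e+00 1.87941176e-05 2.88081972e+00] 0.09400441000235696
```

View pics/top0.png

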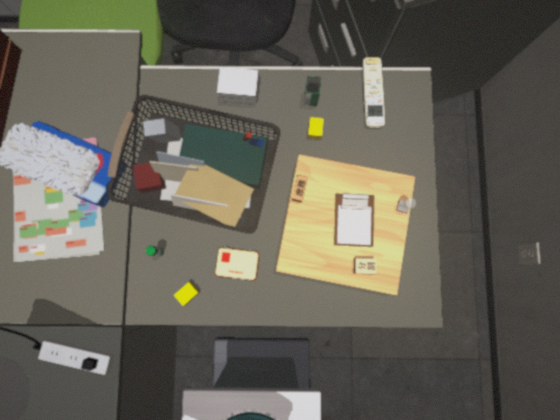

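View pics/scene0.png

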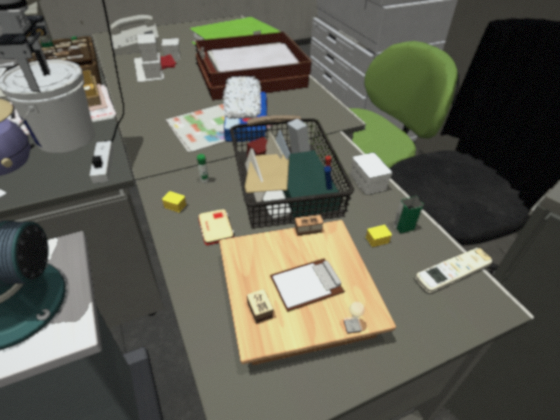

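Candidates for the block, in the top picture: the wooden one at (366,265) on the riser in front of the clipboard; the yellow ones at (186,294) and (316,127), which are look-alikes; and long_stamp at (300,188). I choose (366,265) and check it in a rectified close crop.

```bash
cat > h.py <<'E'
from bench import robot
import cv2,numpy as np
def H(cam,z):
    m=robot.camera_model(cam);R=cv2.Rodrigues(np.array(m["rvec"],float))[0];K=np.array(m["camera_matrix"])
    return K@np.c_[R[:,0],R[:,1],R[:,2]*z+np.array(m["tvec"]).ravel()]   # (x,y,1)->pix
# rectified: column=( -0.03 - y)*2000 , row=(0.70 - x)*S
S=1600;X0=0.70;Y0=-0.02
def rect(im,cam,z,w=640,h=560):
    A=np.array([[0,-1/S,X0],[-1/S,0,Y0],[0,0,1]])  # (col,row)->(x,y)
    return cv2.warpPerspective(im,H(cam,z)@A,(w,h),flags=cv2.INTER_CUBIC|cv2.WARP_INVERSE_MAP)
def xy(c,r): return np.array([X0-r/S,Y0-c/S])
def back(px,cam,z):
    p=np.linalg.solve(H(cam,z),[px[0],px[1],1]);return p[:2]/p[2]
E
python3 - <<'E'
from h import *
im=cv2.imread("pics/top0.png"); cv2.imwrite("pics/rt.png",rect(im,"top",.06))
im=cv2.imread("pics/scene0.png"); cv2.imwrite("pics/rs.png",rect(im,"scene",.06))
E
```

```text
(no output)
```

View pics/rt.png

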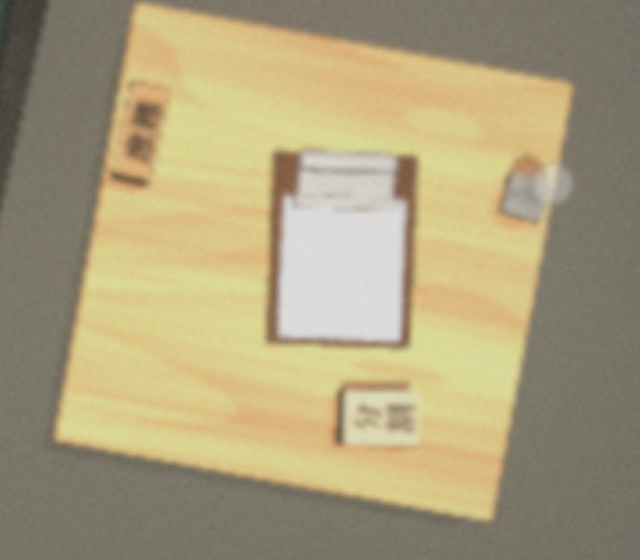

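View pics/rs.png

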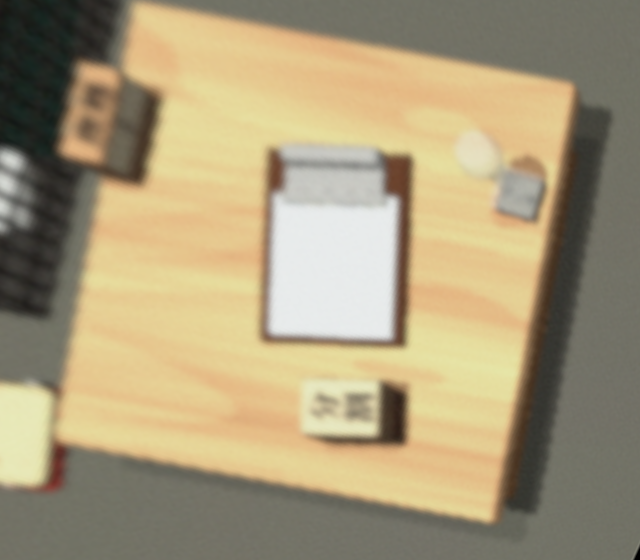

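The crop shows the wooden block (382,418 rectified) in front of the clipboard, with riser corners at (136,4), (573,83), (495,520) and (57,441). The choice is confirmed. The riser yaw is about -0.179, the clipboard's about -0.036, so I'll push the block to the right (-y). First I turn the tool to yaw π/2 with the fingers closed.

Call:
play_rows:
  translation:
    - [0,0,0]
    - [0,0,0]
    - [0,0,0]
    - [0,0,0]
    - [0,0,0]
    - [0,0,0]
    - [0,0,0]
  twist:
    - [0,0,1]
    - [0,0,1]
    - [0,0,1]
    - [0,0,1]
    - [0,0,1]
    - [0,0,1]
    - [0,0,1]
  gripper: [-1,-1,-1,-1,-1,-1,-1]

```text
time: 1.7
tool_pos: [0.1418, 0.5314, 0.4047]
ee_rot: [3.142, -0.0, 2.177]
wrist_force: [-0.5, -0.4, 0.7]
width: 0.0414
finger_force: 0.0
```

Call:
play_rows:
  translation:
    - [0,0,0]
    - [0,0,0]
    - [0,0,0]
    - [0,0,0]
    - [0,0,0]
    - [0,0,0]
    - [0,0,0]
  twist:
    - [0,0,1]
    - [0,0,1]
    - [0,0,1]
    - [0,0,1]
    - [0,0,1]
    - [0,0,1]
    - [0,0,0.1]
  gripper: [-1,-1,-1,-1,-1,-1,-1]

```text
time: 2.4
tool_pos: [0.1418, 0.5314, 0.4047]
ee_rot: [3.142, -0.0, 1.57]
wrist_force: [-0.5, -0.2, -0.4]
width: 0.0003
finger_force: 0.0
```

```bash
python3 - <<'E'
from h import *
# rectified px of corresponding features -> original pixels -> world at the right height
A=np.array([[0,-1/S,X0],[-1/S,0,Y0],[0,0,1]])
def w(cam,pts,z):
    q=[]
    for c,r in pts:
        p=H(cam,.06)@A@[c,r,1]; q.append(back(p[:2]/p[2],cam,z))
    return np.array(q)
for cam,clip,blk in (("top",[(275,151),(416,155),(409,346),(267,341)],[(344,390),(419,390),(418,446),(343,446)]),
                 ("scene",[(268,148),(411,155),(405,346),(263,341)],[(304,380),(380,379),(380,440),(301,434)])):
    C=w(cam,clip,.065);B=w(cam,blk,.09)
    print(cam,C.mean(0).round(4),B.mean(0).round(4)); print(C.round(3).tolist(),B.round(3).tolist())
o=robot.get_obs();print(o["time"],o["tool_pos"],o["ee_rot"],o["width"],o["joint_positions"])
E
```

```text
top [ 0.5443 -0.2327] [ 0.4385 -0.252 ]
[[0.605, -0.191], [0.602, -0.279], [0.483, -0.275], [0.487, -0.186]] [[0.455, -0.23], [0.455, -0.275], [0.422, -0.274], [0.422, -0.229]]
scene [ 0.5433 -0.2336] [ 0.4378 -0.2522]
[[0.605, -0.191], [0.601, -0.28], [0.482, -0.276], [0.485, -0.188]] [[0.455, -0.23], [0.455, -0.275], [0.419, -0.275], [0.422, -0.228]]
2.4 [0.14181794 0.5314188  0.40470268] [ 3.14154538e+00 -6.29959614e-05  1.57048168e+00] 0.0002894085982162658 [ 1.20692482e+00  8.72439120e-02  1.37065900e+00 -2.19239345e-05
  1.68361405e+00  1.20723700e+00]
```

Call:
play_rows:
  translation:
    - [-0.75,0.31,0]
    - [-0.75,0.31,0]
    - [-0.75,0.31,0]
    - [-0.75,0.31,0]
    - [-0.75,0.31,0]
    - [-0.75,0.31,0]
    - [-0.75,0.31,0]
    - [-0.75,0.31,0]
  twist:
    - [0,0,0]
    - [0,0,0]
    - [0,0,0]
    - [0,0,0]
    - [0,0,0]
    - [0,0,0]
    - [0,0,0]
    - [0,0,0]
  gripper: [-1,-1,-1,-1,-1,-1,-1,-1]

```text
time: 3.2
tool_pos: [0.2411, 0.2901, 0.4049]
ee_rot: [3.141, -0.0, 1.573]
wrist_force: [1.1, -0.1, -0.5]
width: 0.0008
finger_force: 0.0
```

Call:
play_rows:
  translation:
    - [-0.75,0.31,0]
    - [-0.75,0.31,0]
    - [-0.75,0.31,0]
    - [-0.75,0.31,0]
    - [-0.75,0.31,0]
    - [-0.75,0.31,0]
    - [-0.75,0.31,0]
    - [-0.75,0.31,0]
  twist:
    - [0,0,0]
    - [0,0,0]
    - [0,0,0]
    - [0,0,0]
    - [0,0,0]
    - [0,0,0]
    - [0,0,0]
    - [0,0,0]
  gripper: [-1,-1,-1,-1,-1,-1,-1,-1]

```text
time: 4.0
tool_pos: [0.3403, 0.0501, 0.405]
ee_rot: [3.14, -0.0, 1.573]
wrist_force: [-0.6, 0.0, 0.2]
width: 0.0004
finger_force: 0.0
```

Call:
play_rows:
  translation:
    - [-0.75,0.31,0]
    - [-0.75,0.31,0]
    - [-0.75,0.31,0]
    - [-0.75,0.31,0]
    - [-0.75,0.31,0]
    - [-0.75,0.31,0]
    - [-0.75,0.31,0]
    - [-0.75,0.31,0]
  twist:
    - [0,0,0]
    - [0,0,0]
    - [0,0,0]
    - [0,0,0]
    - [0,0,0]
    - [0,0,0]
    - [0,0,0]
    - [0,0,0]
  gripper: [-1,-1,-1,-1,-1,-1,-1,-1]

```text
time: 4.8
tool_pos: [0.4397, -0.19, 0.4048]
ee_rot: [3.141, -0.0, 1.573]
wrist_force: [0.7, 0.5, 0.5]
width: 0.0003
finger_force: 0.0
```

Call:
play_rows:
  translation:
    - [0,-0.04,0.6]
    - [0,0,0.6]
    - [0,0,0.6]
    - [0,0,0.6]
    - [0,0,0.5]
    - [0,0,0.3]
    - [0,0,0.2]
    - [0,0,0]
  twist:
    - [0,0,0]
    - [0,0,0]
    - [0,0,0]
    - [0,0,0]
    - [0,0,0]
    - [0,0,0]
    - [0,0,0]
    - [0,0,0]
  gripper: [-1,-1,-1,-1,-1,-1,-1,-1]

```text
time: 5.6
tool_pos: [0.4377, -0.1885, 0.268]
ee_rot: [-3.14, -0.001, 1.571]
wrist_force: [0.3, 1.2, 0.5]
width: 0.0006
finger_force: 0.0
```

```bash
python3 - <<'E'
from h import *
a=rect(robot.snapshot("top")[:,:,::-1],"top",.06);b=rect(robot.snapshot("scene")[:,:,::-1],"scene",.06)
cv2.imwrite("pics/d1.png",np.hstack([a[200:,180:560],b[200:,180:560]]))
E
```

```text
(no output)
```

View pics/d1.png

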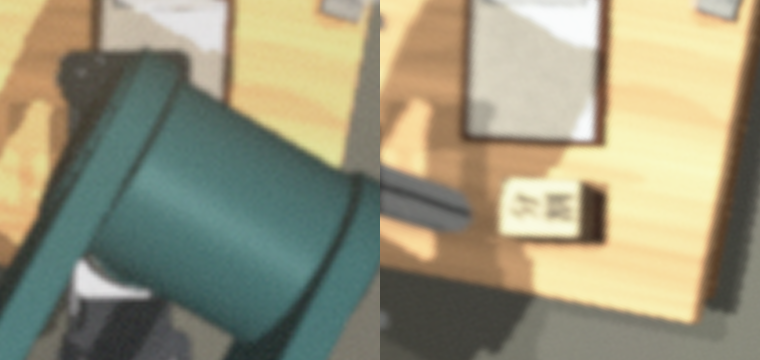

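The view shows the closed fingers standing on the left of the block, lined up with its side face. Now I push along -y.

Call:
play_rows:
  translation:
    - [-0.25,0,0]
    - [-0.25,0,0]
    - [-0.1,0,0]
    - [-0.1,0,0]
    - [-0.1,0,0]
    - [-0.1,0,0]
    - [-0.1,0,0]
    - [-0.1,0,0]
  twist:
    - [0,0,0]
    - [0,0,0]
    - [0,0,0]
    - [0,0,0]
    - [0,0,0]
    - [0,0,0]
    - [0,0,0]
    - [0,0,0]
  gripper: [-1,-1,-1,-1,-1,-1,-1,-1]

```text
time: 6.5
tool_pos: [0.4379, -0.2328, 0.2687]
ee_rot: [3.141, -0.0, 1.571]
wrist_force: [1.1, -0.1, 0.4]
width: 0.0004
finger_force: 0.4
```

Call:
play_rows:
  translation:
    - [-0.1,0,0]
    - [-0.1,0,0]
    - [-0.1,0,0]
    - [-0.1,0,0]
    - [-0.1,0,0]
    - [-0.1,0,0]
    - [0,0,0]
  twist:
    - [0,0,0]
    - [0,0,0]
    - [0,0,0]
    - [0,0,0]
    - [0,0,0]
    - [0,0,0]
    - [0,0,0]
  gripper: [-1,-1,-1,-1,-1,-1,-1]

```text
time: 7.2
tool_pos: [0.4378, -0.2572, 0.2686]
ee_rot: [-3.142, 0.0, 1.57]
wrist_force: [-1.0, 0.3, -1.1]
width: 0.0001
finger_force: 0.0
```

```bash
python3 - <<'E'
from h import *
b=rect(robot.snapshot("scene")[:,:,::-1],"scene",.06)
cv2.imwrite("pics/d2.png",b)
for n in ("stamp_block","clipboard"):print(n,[(np.round(d["centre"],3).tolist(),round(d["score"],2)) for d in robot.spot_point(n,"scene")[:4]])
E
```

```text
stamp_block [([0.369, 0.156, 0.001], 0.75), ([0.438, -0.295, 0.059], 0.66), ([0.78, -0.145, -0.001], 0.64)]
clipboard []
```

View pics/d2.png

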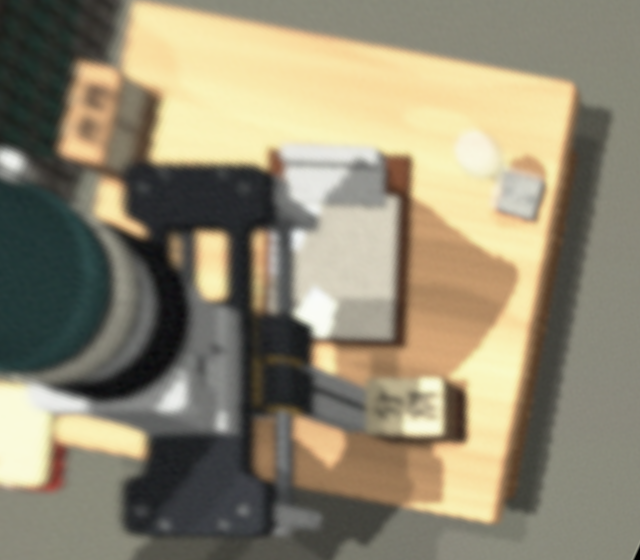

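The block's top face has moved from column 304 to about 367 (roughly 39 mm), and it is still square. About 14 mm remains.

Call:
play_rows:
  translation:
    - [-0.1,0,0]
    - [-0.1,0,0]
    - [-0.1,0,0]
    - [-0.05,0,0]
    - [0,0,0]
    - [0.25,0,0]
    - [0.25,0,0]
    - [0,0,0]
  twist:
    - [0,0,0]
    - [0,0,0]
    - [0,0,0]
    - [0,0,0]
    - [0,0,0]
    - [0,0,0]
    - [0,0,0]
    - [0,0,0]
  gripper: [-1,-1,-1,-1,-1,-1,-1,-1]

```text
time: 8.15
tool_pos: [0.4378, -0.249, 0.2686]
ee_rot: [-3.141, -0.001, 1.572]
wrist_force: [-0.1, 0.1, 0.4]
width: 0.0004
finger_force: 0.0
```

Call:
play_rows:
  translation:
    - [0,0,-0.6]
    - [0,0,-0.7]
    - [0,0,-0.7]
    - [0,0,-0.6]
    - [0,0,0]
    - [0,0,0]
  twist:
    - [0,0,0]
    - [0,0,0]
    - [0,0,0]
    - [0,0,-1]
    - [0,0,-1]
    - [0,0,-1]
  gripper: [-1,-1,-1,-1,-1,-1]

```text
time: 8.75
tool_pos: [0.438, -0.2503, 0.3742]
ee_rot: [3.14, 0.003, 1.876]
wrist_force: [-0.0, 0.0, -0.4]
width: 0.0002
finger_force: 0.0
```

Call:
play_rows:
  translation:
    - [0,0,0]
    - [0,0,0]
    - [0,0,0]
    - [0,0,0]
    - [0,0,0]
    - [0,0,0]
  twist:
    - [0,0,-1]
    - [0,0,-1]
    - [0,0,-1]
    - [0,0,-1]
    - [0,0,-1]
    - [0,0,-1]
  gripper: [-0.4,-0.4,-0.4,-0.4,-0.4,-0.4]

```text
time: 9.35
tool_pos: [0.4378, -0.2502, 0.3727]
ee_rot: [-3.142, 0.0, 2.476]
wrist_force: [1.0, 0.3, 0.0]
width: 0.0281
finger_force: 0.0
```

Call:
play_rows:
  translation:
    - [0,0,0]
    - [0,0,0]
    - [0,0,0]
    - [0,0,0]
    - [0,0,0]
    - [0,0,0]
  twist:
    - [0,0,-1]
    - [0,0,-1]
    - [0,0,-1]
    - [0,0,-1]
    - [0,0,-0.9]
    - [0,0,0]
  gripper: [-0.4,-0.4,-0.4,-0.4,-0.4,-0.4]

```text
time: 9.95
tool_pos: [0.4378, -0.2502, 0.3727]
ee_rot: [-3.142, 0.0, 2.961]
wrist_force: [0.3, 0.8, -0.1]
width: 0.0279
finger_force: 0.0
```

Call:
play_rows:
  translation:
    - [-0.63,0.12,0]
    - [-0.63,0.12,0]
    - [-0.63,0.12,0]
    - [-0.63,0.12,0]
    - [-0.63,0.12,0]
    - [-0.63,0.12,0]
    - [-0.63,0.12,0]
    - [-0.63,0.12,0]
  twist:
    - [0,0,0]
    - [0,0,0]
    - [0,0,0]
    - [0,0,0]
    - [0,0,0]
    - [0,0,0]
    - [0,0,0]
    - [0,0,0]
  gripper: [-0.4,-0.4,-0.4,-0.4,-0.4,-0.4,-0.4,-0.4]

```text
time: 10.75
tool_pos: [0.6441, -0.2487, 0.3725]
ee_rot: [3.142, -0.0, 2.959]
wrist_force: [0.7, 0.1, -0.4]
width: 0.0283
finger_force: 0.0
```

Call:
play_rows:
  translation:
    - [0,0,0.4]
    - [0,0,0.5]
    - [0,0,0.5]
    - [0,0,0.5]
    - [0,0,0.3]
    - [0,0,0.3]
    - [0,0,0.2]
    - [0,0,0]
  twist:
    - [0,0,0]
    - [0,0,0]
    - [0,0,0]
    - [0,0,0]
    - [0,0,0]
    - [0,0,0]
    - [0,0,0]
    - [0,0,0]
  gripper: [-0.4,-0.4,-0.4,-0.4,-0.4,-0.4,-0.4,-0.4]

```text
time: 11.55
tool_pos: [0.6428, -0.2489, 0.2634]
ee_rot: [3.141, -0.002, 2.96]
wrist_force: [-0.4, -0.3, -0.5]
width: 0.0283
finger_force: 0.0
```

```bash
python3 - <<'E'
from h import *
a=rect(robot.snapshot("top")[:,:,::-1],"top",.06);b=rect(robot.snapshot("scene")[:,:,::-1],"scene",.06)
cv2.imwrite("pics/d3.png",np.hstack([a[:,200:540],b[:,180:560]]))
E
```

```text
(no output)
```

View pics/d3.png

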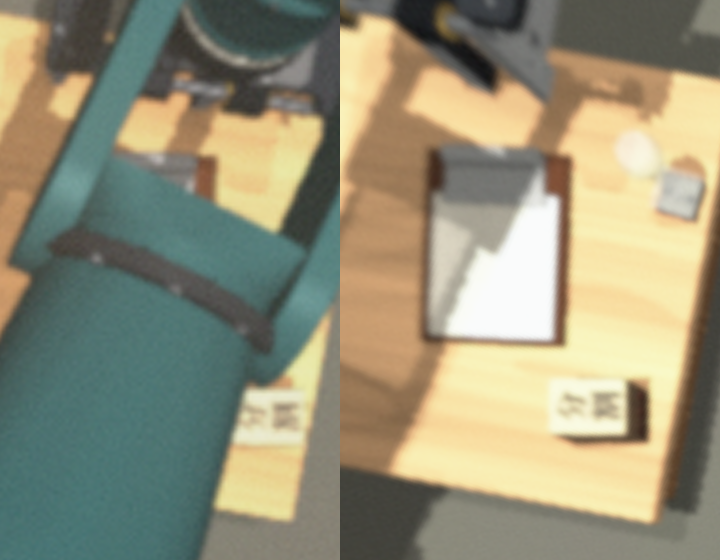

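The fingers (at about (490,90) and (545,100) in the right half) stand clear behind the clip. The block is well off to the right and upright. Now I push the clip towards the front edge, parallel to the riser.

Call:
play_rows:
  translation:
    - [-0.0,0.07,0]
    - [0.25,0,0]
    - [0.2,0,0]
    - [0.1,0,0]
    - [0.1,0,0]
    - [0.1,0,0]
    - [0.1,0,0]
    - [0.1,0,0]
  twist:
    - [0,0,0]
    - [0,0,0]
    - [0,0,0]
    - [0,0,0]
    - [0,0,0]
    - [0,0,0]
    - [0,0,0]
    - [0,0,0]
  gripper: [-0.4,-0.4,-0.4,-0.4,-0.4,-0.4,-0.4,-0.4]

```text
time: 12.45
tool_pos: [0.606, -0.2395, 0.2649]
ee_rot: [-3.141, 0.001, 2.961]
wrist_force: [0.9, 0.2, 0.3]
width: 0.0279
finger_force: 0.4
```

Call:
play_rows:
  translation:
    - [0.1,0,0]
    - [0.1,0,0]
    - [0.1,0,0]
    - [0.1,0,0]
    - [0.1,0,0]
    - [0.1,0,0]
    - [0.1,0,0]
    - [0.1,0,0]
  twist:
    - [0,0,0]
    - [0,0,0]
    - [0,0,0]
    - [0,0,0]
    - [0,0,0]
    - [0,0,0]
    - [0,0,0]
    - [0,0,0]
  gripper: [-0.4,-0.4,-0.4,-0.4,-0.4,-0.4,-0.4,-0.4]

```text
time: 13.25
tool_pos: [0.5745, -0.2336, 0.2648]
ee_rot: [3.141, 0.001, 2.961]
wrist_force: [1.3, -1.1, 2.1]
width: 0.0284
finger_force: 0.8
```

```bash
python3 - <<'E'
from h import *
b=rect(robot.snapshot("scene")[:,:,::-1],"scene",.06)
cv2.imwrite("pics/d4.png",b)
E
```

```text
(no output)
```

View pics/d4.png

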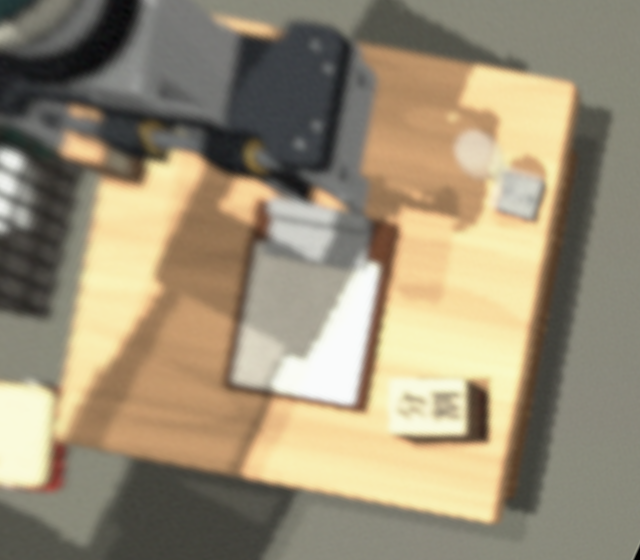

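The clipboard is now flush with the fingers and square to the riser (front edge (228,386) to (363,410)), with the block at (430,410) clear of its path. About 94 mm remains, so I push 88 mm and measure.

Call:
play_rows:
  translation:
    - [0.1,0,0]
    - [0.1,0,0]
    - [0.1,0,0]
    - [0.1,0,0]
    - [0.1,0,0]
    - [0.1,0,0]
    - [0.1,0,0]
    - [0.1,0,0]
  twist:
    - [0,0,0]
    - [0,0,0]
    - [0,0,0]
    - [0,0,0]
    - [0,0,0]
    - [0,0,0]
    - [0,0,0]
    - [0,0,0]
  gripper: [-0.4,-0.4,-0.4,-0.4,-0.4,-0.4,-0.4,-0.4]

```text
time: 14.1
tool_pos: [0.5429, -0.2279, 0.2646]
ee_rot: [3.142, -0.0, 2.961]
wrist_force: [1.0, 0.4, 1.7]
width: 0.0284
finger_force: 0.7
```

Call:
play_rows:
  translation:
    - [0.1,0,0]
    - [0.1,0,0]
    - [0.1,0,0]
    - [0.1,0,0]
    - [0.1,0,0]
    - [0.1,0,0]
    - [0.1,0,0]
    - [0.1,0,0]
  twist:
    - [0,0,0]
    - [0,0,0]
    - [0,0,0]
    - [0,0,0]
    - [0,0,0]
    - [0,0,0]
    - [0,0,0]
    - [0,0,0]
  gripper: [-0.4,-0.4,-0.4,-0.4,-0.4,-0.4,-0.4,-0.4]

```text
time: 14.9
tool_pos: [0.5114, -0.2222, 0.2646]
ee_rot: [3.141, 0.0, 2.961]
wrist_force: [1.2, -1.3, 0.2]
width: 0.0278
finger_force: 0.7
```

Call:
play_rows:
  translation:
    - [0.1,0,0]
    - [0.1,0,0]
    - [0.1,0,0]
    - [0.1,0,0]
    - [0.1,0,0]
    - [0.1,0,0]
    - [0,0,0]
  twist:
    - [0,0,0]
    - [0,0,0]
    - [0,0,0]
    - [0,0,0]
    - [0,0,0]
    - [0,0,0]
    - [0,0,0]
  gripper: [-0.4,-0.4,-0.4,-0.4,-0.4,-0.4,-0.4]

```text
time: 15.6
tool_pos: [0.4875, -0.2177, 0.2644]
ee_rot: [3.141, -0.001, 2.961]
wrist_force: [0.2, -0.4, -0.3]
width: 0.0282
finger_force: 0.1
```

```bash
python3 - <<'E'
from h import *
b=rect(robot.snapshot("scene")[:,:,::-1],"scene",.065)
cv2.imwrite("pics/d5.png",b)
E
```

```text
(no output)
```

View pics/d5.png

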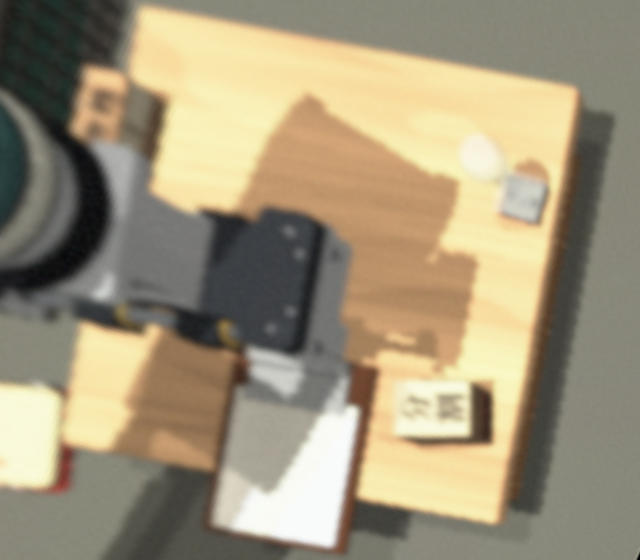

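The front edge runs (209,526) to (340,552), which is about 35.5 mm of overhang and square. I push about 4.5 mm more, then back off, rise and move aside.

Call:
play_rows:
  translation:
    - [0.06,0,0]
    - [0.05,0,0]
    - [0,0,0]
    - [-0.2,0,0]
    - [-0.4,0,0]
    - [0,0,-0.4]
    - [0,0,-0.8]
    - [0,0,-1]
  twist:
    - [0,0,0]
    - [0,0,0]
    - [0,0,0]
    - [0,0,0]
    - [0,0,0]
    - [0,0,0]
    - [0,0,0]
    - [0,0,0]
  gripper: [-0.4,-0.4,-0.4,-0.4,-0.4,-0.4,-0.4,-0.4]

```text
time: 16.45
tool_pos: [0.5076, -0.2213, 0.3513]
ee_rot: [3.14, -0.005, 2.961]
wrist_force: [0.8, 0.3, -0.0]
width: 0.0278
finger_force: 0.0
```

Call:
play_rows:
  translation:
    - [0,0,-1]
    - [0,0.7,-0.7]
    - [0,0.8,0]
    - [0,0.8,0]
    - [0,0.8,0]
    - [0,0.8,0]
    - [0,0.8,0]
    - [0,0.8,0]
  twist:
    - [0,0,0]
    - [0,0,0]
    - [0,0,0]
    - [0,0,0]
    - [0,0,0]
    - [0,0,0]
    - [0,0,0]
    - [0,0,0]
  gripper: [-0.4,-0.4,-0.4,-0.4,-0.4,-0.4,-0.4,-0.4]

```text
time: 17.25
tool_pos: [0.5475, -0.0036, 0.4206]
ee_rot: [3.141, 0.0, 2.961]
wrist_force: [-0.5, -0.1, 0.6]
width: 0.0286
finger_force: 0.0
```

```bash
python3 - <<'E'
from h import *
X=np.hstack([rect(robot.snapshot("top")[:,:,::-1],"top",.065)[:,40:430],rect(robot.snapshot("scene")[:,:,::-1],"scene",.065)[:,150:550]])
cv2.imwrite("pics/d6.png",X)
E
```

```text
(no output)
```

View pics/d6.png

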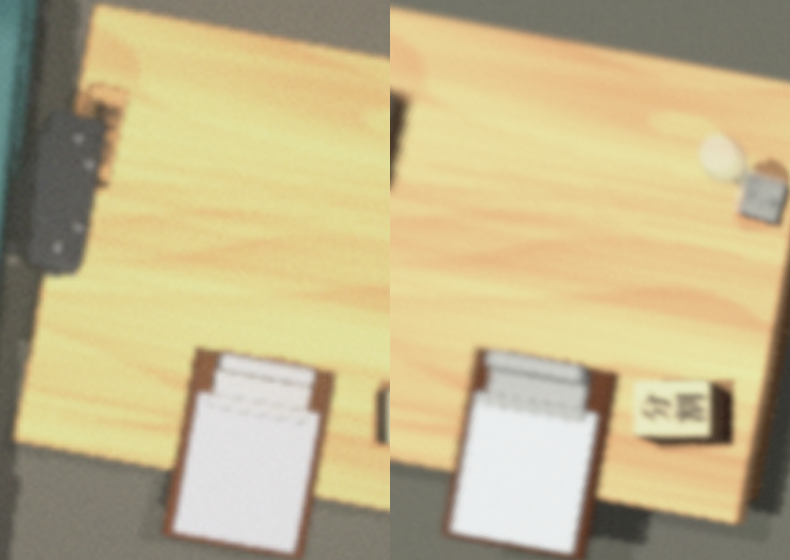

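In both views the clipboard's edges are parallel to the riser (rear edge slope 0.178). The overhang comes to about 41 mm from the top camera and 40 mm from the scene camera. The block stands clear at (680,410).

```bash
python3 -c "
from bench import robot
print(robot.close_job())"
```

```text
the job is handed in; nothing more can be done
None
```

I pushed the stamp block aside and left it standing on the riser, then slid the clipboard out to about 4 cm (40–41 mm measured) of overhang, square to the front edge; the job was handed in at about 17 s of the 54 s limit.

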